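Fit the stage plate and set the microscope light base to its third click

ROBOT

A 6-joint arm with a two-finger parallel gripper is mounted at the origin on the work surface. World frame = base frame: x ahead of the robot, y to its left, z up, the work surface at z = 0. Lengths are in mm, angles in rad, forces in N, time in s.
With the tool pointing down it reaches from about 350 to 1000 mm from the base axis. Payload 7.1 kg.
Tool frame: the origin (TCP) lies at the very end of the fingers, on their centre line; the grasp point (between the pads) lies 19 mm behind it; z points along the fingers, y is the direction in which the jaws open and shut (so a half turn about z gives the same grasp; the last joint's range is limited). The gripper opens to 85 mm and grips with 20 to 120 N. Pads are 22 mm wide; open, the fingers measure 114 mm over their backs; the gripper's body (76 mm by 85 mm) begins 54 mm behind the grasp point. The pads swing forward as they close: fully open they stand 13 mm farther back than shut.
Start: joints at [1.11, 0.423, 1.63, -0, 1.089, -0.019], TCP at [267.197, 564.987, 231.319] pointing down, gripper open.
Joint ranges: [-3, 3], [-0.9, 2.11], [0.09, 2.58], [-1.31, 4.45], [0.11, 2.69], [-2.54, 2.54]. Speed limits (rad/s): [2.39, 2.39, 3.01, 3.14, 3.14, 3.14].

INTERFACE

Orientations are given as a 3x3 rotation matrix whose columns are the frame's x, y, z axes.
In Python, from plant import state, read_camera, job_done gives the robot as it stands.
- The arm moves only by the tool drive_tool, never from a script. Its argument "rows" is one flat list of numbers, 6 for each row, row after row: the shift along the tool's x, y, z normalised to -1 to 1, where 1 is 0.04 m, then the turn, a rotation vector about the tool's x, y, z normalised to -1 to 1, where 1 is 0.15 rad. In form: [x, y, z, wx, wy, wz, x, y, z, wx, wy, wz, ...]. A call has 1 to 5 rows; each row shifts and turns the pose as measured when the row begins, along the tool's axes as they then stand; what a row does not reach is not made up. A row lasts 1/10 s, in which the tool goes at most 50 mm and 8.59 degrees, less where a joint would pass 70% of its speed; a pose out of reach is approached as far as the arm can. A call with a number of a shift or a turn outside -1 to 1 is refused whole. A call with a gripper value outside its range is refused whole. "fingers" is the opening, from -1 (shut) to 1 (fully open), set as the call begins (left out, the last holds). The fingers move at their own pace and stop on an object; "newtons" is the grip in N (left out, the last holds). Time passes only in rows, so rows that do not move let the fingers close. It gives the time, the measured TCP pose, the force and the opening at its end, in the units of the state.
- state(): the state, without advancing time (a new reading comes with each control period).
- read_camera(name): name is "scene" or "side" or "wrist"; returns a dict with "img" (480x640x3 uint8, red, green, blue), "fovy" (degrees; the focal length in pixels is half the picture's height over the tangent of half this angle, whatever the lens; pixels are square), "cx", "cy" (the principal point, pixels), "origin" and "orientation" of the camera in the world. Camera axes: x right, y down, z forward; pixel columns grow to the right and rows downward; lengths in mm; the calibration is good to about 2 mm. The wrist camera is an equidistant fisheye: a pixel r from the principal point sees the ray r / f radians off the axis. A picture is of the moment at which its call begins. There is no depth.
- job_done(): hands the job in, once; it reports no verdict.
The state is a dict: "t": time; "q": joint angles; "qd": joint speeds; "effort": joint torques, N m; "position": TCP position; "tcp_rot": TCP orientation; "force": force on the tool from outside, world axes, zero at the start; "torque": the same for the moment, N m; "finger_gap": finger opening in mm.
Only numpy, scipy, OpenCV 4.12 (cv2) and the standard library are available. Lean on these libraries where they do the work, as an engineer would, in place of code of your own. Each camera call takes 0.05 s, during which the arm holds its last target. There are 200 camera calls.

TASK

Get the microscope's light base ready for a picture: take the round white stage plate off the table, lower it (do not drop it) into the round opening of the light base and press down on it so that it lies flush. Then turn the black brightness dial clockwise from off, counting the clicks, to the third click and no further, and finish while still holding the dial there in your grip, ready to dim the lamp again. Leave the jar, the dish and the slide box where they are.

Things in the scene. Friction and masses are not known exactly. Their poses are not given: they have to be found in the camera images.
- light_base: the microscope's transmitted-light base: a heavy white cast box, fixed to the table, 190 mm (its x) by 250 mm (its y) and 42 mm high, with a flat level top. Origin: centre of its underside, on the table; z up. On its top are the round opening (towards +y), the dial (towards -y) and, between them at the +x edge, a small black column socket, not used here.
- opening (a point): centre of the mouth of the round opening, level with the top of the light base (42 mm above the table); axes as light_base, 12 mm in x and 58 mm in y from its origin. The opening is a blind round recess 62.4 mm in diameter and 8 mm deep with a flat floor, open from above, nothing standing round it; the dial is about 136 mm away.
- stage_plate: the loose stage plate: a solid milk-white disc, 60 mm in diameter and 8 mm thick, 25 to 50 g, with 1.5 mm bevels on both rims, the same on both faces. It starts lying flat on the table, clear of everything. Origin: centre of its underside; z is its axis.
- plate_center (a point): centre of the stage plate, 4 mm above its underside. Seated flush it lies 4 mm below opening. Grip it by the rim well above its underside: the fingers cannot follow it into the opening, so let it go when its lower rim has entered and press on the top face to bring it home; it drops in freely.
- dial (a joint): angle of the brightness dial in rad: 0 = off (end stop, where it starts, give or take a few degrees), growing as it turns clockwise seen from above, end stop at 2.18. It has click stops 25 degrees (0.436 rad) apart: off at 0, clicks at 0.436, 0.873, 1.309 (the third), 1.745 and 2.182. It falls into each stop by itself and stays there; about 0.1 N m is needed to turn it out of a stop.
- dial_knob: the black dial knob, turning about the vertical axis through its origin. Origin: on that axis, 45 mm above the table, 3 mm above the light base's top; z up, x along the pointer. A round skirt (48 mm in diameter, 6 mm thick) carries a straight grip bar, 42 mm long (x), 14 mm wide (y), from 6 to 34 mm above the origin, with a white pointer line on top of its +x half.
- dial_grip (a point): on the dial's axis, 22 mm above dial_knob's origin: pinch the bar here across its 14 mm. At off the pointer stands 62.5 degrees anticlockwise (from above) of the light base's +x, at the third click 12.5 degrees clockwise of it. Black marks round the knob show the stops: a dash for off, then five dots of growing size.
- jar: bystander: an amber glass specimen jar with a white lid, 48 mm in diameter and 65 mm high, standing. Origin: centre of its underside.
- dish: bystander: a clear open culture dish filled with set tan agar, 90 mm in diameter and 15 mm high. Origin: centre of its underside.
- slide_box: bystander: a grey plastic box for slides, 90 by 85 mm and 33 mm high. Origin: centre of its underside.

How it is judged (in metres and radians):
On the way, in this order (a step that is already met when the one before it is completed fails the run):
1. the stage plate lies flush in the opening while the fingers press on it with more than 2 N (z of plate_center in the frame of opening between -0.0065 and -0.0025 m and horizontal distance between plate_center and opening below 0.004 m and angle between the z axis of stage_plate and the z axis of light_base, either way round below 0.04 rad and contact force between the fingers and stage_plate above 2 N), for 0.1 s.
2. the dial is held in the grip at the third click (value of joint dial between 1.179 and 1.439 rad and velocity of joint dial between -0.2 and 0.2 rad/s and contact force between the fingers and dial_knob above 2 N), for 0.3 s.
At the end, for the whole second after the job is handed in: The stage plate lies flush in the opening (centre 2.5 to 6.5 mm below the mouth, within 4 mm of its axis, parallel to the top within 0.04 rad) and the dial stands still at the third click (1.309 +- 0.13 rad) with the fingers still gripping its knob (more than 2 N) (all of step 2 and z of plate_center in the frame of opening between -0.0065 and -0.0025 m and horizontal distance between plate_center and opening below 0.004 m and angle between the z axis of stage_plate and the z axis of light_base, either way round below 0.04 rad); the arm keeps its last pose, push and grip.
It fails at once if the dial was turned past the third click, over into the fourth (value of joint dial above 1.56 rad).
It fails at once if the stage plate was dropped: in free fall with its underside more than 16 mm above the top of the light base (height (world z) of plate_center above 0.062 m and contact force between the fingers and stage_plate below 0.02 N and linear speed of stage_plate above 0.2 m/s).
It fails at once if the jar was moved by more than 20 mm (distance of jar from where it was at the start of the episode above 0.02 m).
It fails at once if the dish was moved by more than 20 mm (distance of dish from where it was at the start of the episode above 0.02 m).
It fails at once if the slide box was moved by more than 20 mm (distance of slide_box from where it was at the start of the episode above 0.02 m).
It also fails if it takes over 66 s, if anything falls off the work surface, if the arm or the gripper's body presses on something with over 40 N, if the wrist force passes 120 N, or if a joint passes its speed limit or range.

## Working session

There is one attempt and no reset: what is moved stays moved. The work goes in short steps, Python scripts to look and compute and a tool call to move; the robot and the scene stay as the last step left them, time stands still between calls to the robot, and variables do not carry over. Pictures are saved under pics/ and viewed, about 8 in all and at most 12, crops included, and the job is handed in when it is done.

Besides the shell and the picture viewer there is one more tool, called after ">>>" by a JSON object that holds its "method" and its "body", one argument or row to a line. drive_tool: Moves the arm, as the interface text tells. Its arguments: {"type":"object","properties":{"rows":{"type":"array","items":{"type":"number"}},"fingers":{"type":"number"},"newtons":{"type":"number"}},"required":["rows"]}

```bash
ls; mkdir -p pics
python3 - <<'E'
from plant import state, read_camera
import cv2,numpy as np
s=state();print(s)
ims=[]
for n in("scene","side"):
    c=read_camera(n);cv2.imwrite(f"pics/{n}0.png",c["img"][:,:,::-1]);print(n,{k:c[k] for k in c if k!="img"})
c=read_camera("wrist");cv2.imwrite("pics/wrist0.png",c["img"][:,:,::-1]);print({k:c[k] for k in c if k!="img"})
E
```

```text
pics
{'t': 0.0, 'q': array([ 1.10999857e+00,  4.23838088e-01,  1.63070000e+00,  6.53512653e-06,
        1.08858883e+00, -1.89927537e-02]), 'qd': array([-2.21556811e-04,  1.89539929e-03, -8.46722935e-04, -3.91179392e-04,
       -7.28675340e-05, -1.63626323e-03]), 'effort': array([-1.07984310e-03, -5.57407022e+01, -2.81732297e+01, -1.51187405e-04,
        7.40015268e-03,  1.28317708e-05]), 'position': array([266.95948457, 564.5105288 , 230.54347622]), 'tcp_rot': array([[-9.03980057e-01,  4.27574068e-01, -6.87413633e-04],
       [ 4.27574620e-01,  9.03979017e-01, -1.37165759e-03],
       [ 3.49222866e-05, -1.53387172e-03, -9.99998823e-01]]), 'force': array([0.17560217, 0.00093515, 0.4307079 ]), 'torque': array([-0.02040087, -0.01051185, -0.01728406]), 'finger_gap': 85.34984678616169}
scene {'fovy': 55.28902497942044, 'cx': 329.68947293021324, 'cy': 237.00733842261255, 'origin': array([ 998.52495319, -159.50605036,  668.57946084]), 'orientation': array([[ 0.29622019,  0.73465514, -0.6103568 ],
       [ 0.95502017, -0.21859746,  0.20037871],
       [ 0.0137868 , -0.64225928, -0.76636345]])}
side {'fovy': 53.9706894284809, 'cx': 316.0751073378389, 'cy': 234.12290696962756, 'origin': array([126.43955344, 402.97320935, 628.22876085]), 'orientation': array([[-0.7032859 , -0.47085523,  0.53262022],
       [-0.71061634,  0.4870434 , -0.50775302],
       [-0.020331  , -0.73558418, -0.67712818]])}
{'fovy': 65.70646984690485, 'cx': 315.88096101729747, 'cy': 239.21242537523383, 'origin': array([206.36889064, 593.47893011, 372.91077023]), 'orientation': array([[ 4.27945184e-01,  8.70878439e-01,  2.41730560e-01],
       [ 9.03804570e-01, -4.12216626e-01, -1.14955435e-01],
       [-4.66854048e-04,  2.67671810e-01, -9.63510033e-01]])}
```

View pics/scene0.png

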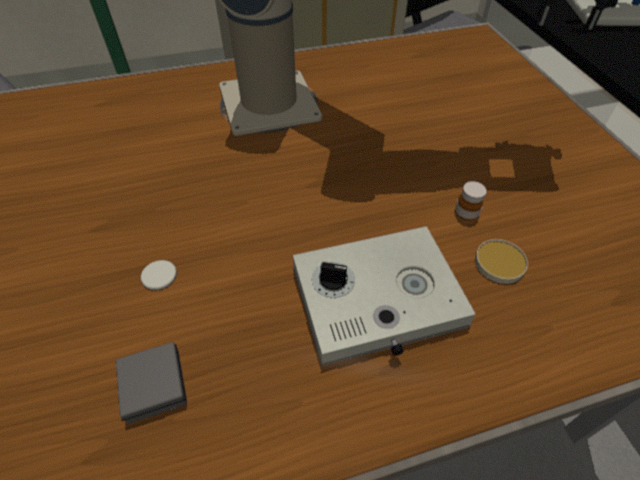

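View pics/wrist0.png

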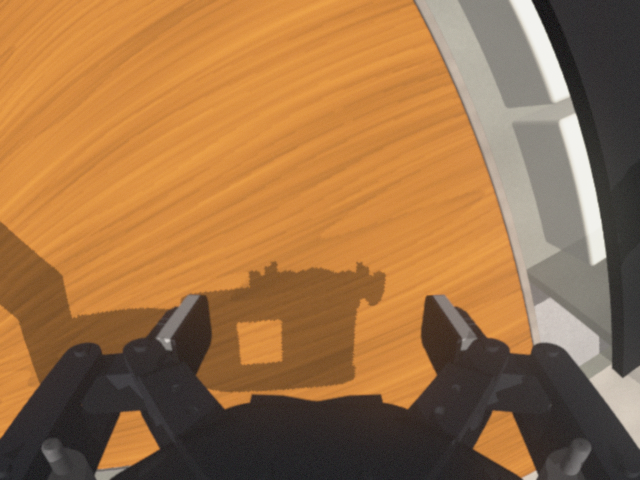

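The scene view shows the plate at about (158,275), the slide box at (150,383), the dial at (333,275), the opening at (415,283), the socket at (386,317), the jar at (471,200) and the dish at (501,261). The wrist view shows only bare table. Next I'll measure by casting rays in both fixed views.

```bash
cat > h.py <<'E'
import numpy as np,cv2
from plant import state, read_camera
def ray(c,uv):
    f=240/np.tan(np.radians(c["fovy"])/2); d=(np.array(uv,float).reshape(-1,2)-[c["cx"],c["cy"]])/f
    if c.get("fish"):
        r=np.linalg.norm(d,axis=1,keepdims=True)+1e-12
        v=np.hstack([d/r*np.sin(r),np.cos(r)])
    else: v=np.hstack([d,np.ones((len(d),1))])
    return v@c["orientation"].T
def plane(c,uv,z):
    v=ray(c,uv); o=c["origin"]; return (o+v*((z-o[2])/v[:,2:]))[:,:2]
def proj(c,P):
    p=(np.array(P,float).reshape(-1,3)-c["origin"])@c["orientation"]; f=240/np.tan(np.radians(c["fovy"])/2)
    if c.get("fish"):
        r=np.linalg.norm(p[:,:2],axis=1,keepdims=True); return p[:,:2]/r*np.arctan2(r,p[:,2:])*f+[c["cx"],c["cy"]]
    return p[:,:2]/p[:,2:]*f+[c["cx"],c["cy"]]
def cam(n):
    c=read_camera(n); c["fish"]=n=="wrist"; return c
def circ(p):  # least-squares circle
    A=np.c_[2*p,np.ones(len(p))]; s=np.linalg.lstsq(A,(p**2).sum(1),rcond=None)[0]
    return s[:2],np.sqrt(s[2]+s[:2]@s[:2])
E
python3 - <<'E'
from h import *
for n in("scene","side"):
    c=cam(n); hsv=cv2.cvtColor(c["img"],cv2.COLOR_RGB2HSV)
    m=((hsv[...,1]<60)&(hsv[...,2]>120)).astype(np.uint8)
    cs,_=cv2.findContours(m,cv2.RETR_EXTERNAL,cv2.CHAIN_APPROX_NONE)
    for k in cs:
        a=cv2.contourArea(k)
        if a<150: continue
        M=k[:,0].mean(0); P=k[:,0].astype(float)
        print(n,a,M,plane(c,M,0)[0].round(1), "circ z8",[np.round(x,1) for x in circ(plane(c,P,8))])
    for nm,p in dict(dial=(333,275),open=(415,283)).items(): 
        if n=="scene":print(nm,plane(c,p,42))
E
```

```text
scene 715.5 [157.81609195 273.79310345] [ 460.4 -302. ] circ z8 [array([ 466.2, -299.9]), np.float64(29.2)]
scene 14547.0 [377.88510638 289.46808511] [603.7  60.4] circ z8 [array([597.1,  64.5]), np.float64(132.5)]
scene 262.0 [474.5        189.24074074] [427.8 345.5] circ z8 [array([433.9, 339.7]), np.float64(22.8)]
scene 1308.0 [619.60958904 124.41780822] [325.9 797.2] circ z8 [array([335.1, 788.8]), np.float64(73.5)]
scene 446.5 [229.76237624  97.0990099 ] [-50.3 -90.9] circ z8 [array([-35.3, -99.9]), np.float64(59.6)]
scene 1581.5 [560.4         69.91515152] [ 70.4 809.2] circ z8 [array([ 74.3, 799.6]), np.float64(97.3)]
dial [[580.07300648 -14.88459755]]
open [[634.29742306 109.99238467]]
side 787.5 [192.71428571 383.43956044] [520.5 286.7] circ z8 [array([516. , 288.1]), np.float64(24.5)]
side 453.0 [450.90277778 212.73611111] [ 467.7 -306.1] circ z8 [array([ 463.8, -297.3]), np.float64(30.4)]
side 10815.0 [266.63276836 255.62146893] [645.1  38.6] circ z8 [array([645.2,  34.4]), np.float64(133.4)]
side 86559.0 [197.76173021 103.05205279] [1255.5 -221.7] circ z8 [array([1511.7, -421.5]), np.float64(844.3)]
```

View pics/side0.png

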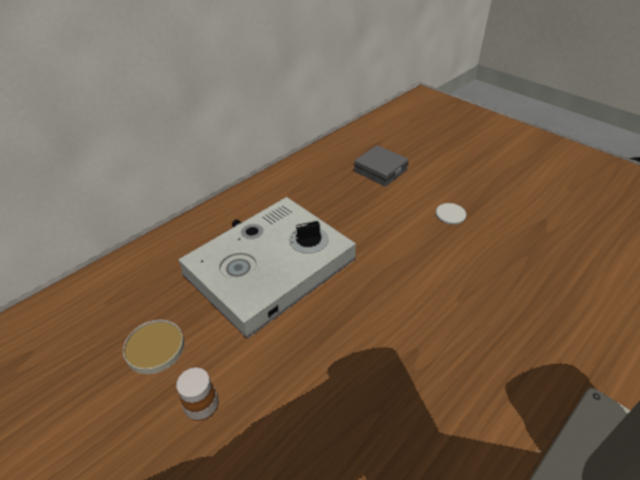

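The side view agrees on the layout: plate at (451,213), dial at (309,235), opening at (238,266). The plate comes out at about (465,-298) from both views. I'll move over the light base for a wrist view, then go on to the plate.

>>> {"method": "drive_tool", "body": {
  "rows": [-0.9,-0.67,-0.1,0,0,0,-0.9,-0.67,-0.1,0,0,0,-0.9,-0.67,-0.1,0,0,0,-0.9,-0.67,-0.1,0,0,0,-0.9,-0.67,-0.1,0,0,0]
}}

```text
t: 0.75
position: [373.2, 365.1, 250.0]
tcp_rot: [[-0.908, 0.42, -0.001], [0.42, 0.908, 0.0], [0.001, -0.0, -1.0]]
force: [1.1, 0.5, 0.5]
finger_gap: 85.4
```

>>> {"method": "drive_tool", "body": {
  "rows": [-0.9,-0.67,-0.1,0,0,0,-0.9,-0.67,-0.1,0,0,0,-0.9,-0.67,-0.1,0,0,0,-0.9,-0.67,-0.1,0,0,0,-0.9,-0.67,-0.1,0,0,0]
}}

```text
t: 1.25
position: [483.2, 159.4, 271.4]
tcp_rot: [[-0.908, 0.418, 0.001], [0.418, 0.908, 0.001], [-0.0, 0.001, -1.0]]
force: [1.2, -0.3, 0.7]
finger_gap: 84.9
```

>>> {"method": "drive_tool", "body": {
  "rows": [-0.9,-0.67,0,0,0,0,-0.9,-0.67,0,0,0,0,-0.9,-0.67,0,0,0,0,0,0,0,0,0,0]
}}

```text
t: 1.65
position: [552.1, 31.4, 272.9]
tcp_rot: [[-0.906, 0.423, 0.005], [0.423, 0.906, 0.001], [-0.005, 0.003, -1.0]]
force: [0.0, 0.3, -0.1]
finger_gap: 85.7
```

Run:
```python
from h import *
import pickle
c=cam("wrist");pickle.dump((c,state()),open("w1.pkl","wb"));cv2.imwrite("pics/wrist1.png",c["img"][:,:,::-1])
print(c["origin"])
```

```text
[490.48713904  59.77649692 414.82118798]
```

View pics/wrist1.png

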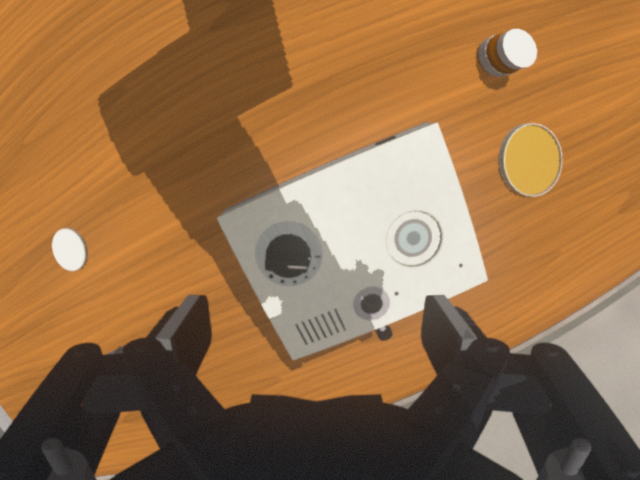

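The wrist view shows the whole base: top corners near (438,124), (487,279), (292,360) and (219,217), opening (414,238), dial (290,255) with the pointer towards (310,267), and plate (69,250).

Run:
```python
from h import *
import pickle
c,s=pickle.load(open("w1.pkl","rb"))
img=c["img"]; g=cv2.cvtColor(img,cv2.COLOR_RGB2GRAY); hsv=cv2.cvtColor(img,cv2.COLOR_RGB2HSV)
cor=plane(c,[(438,124),(487,279),(292,359),(219,217)],42); print(cor.round(1)); print(np.linalg.norm(cor-np.roll(cor,-1,0),axis=1).round(1), cor.mean(0))
# plate
m=((hsv[...,1]<60)&(hsv[...,2]>150)).astype(np.uint8); m[:, 130:]=0; m[300:]=0; m[:200]=0
k=max(cv2.findContours(m,0,cv2.CHAIN_APPROX_NONE)[0],key=cv2.contourArea)[:,0].astype(float)
print("plate",circ(plane(c,k,6)))
# rectified top view of base, 3px/mm, plane z=42
ctr=cor.mean(0); S=3
def rect(z,cx,cy,h,S):
    n=int(2*h*S); u,v=np.meshgrid(np.arange(n),np.arange(n))
    P=np.c_[(cx-h+u.ravel()/S),(cy+h-v.ravel()/S),np.full(n*n,z)]
    q=proj(c,P).astype(np.float32).reshape(n,n,2); return cv2.remap(img,q[...,0],q[...,1],cv2.INTER_CUBIC)
a=rect(42,*plane(c,(414,238),42)[0],45,6.6); b=rect(42,*plane(c,(290,258),42)[0],45,6.6)
print(plane(c,[(414,238),(290,258)],42))
o=np.hstack([a,b])[:, :,::-1].copy(); print(o.shape); cv2.imwrite("pics/rect1.png",cv2.resize(o,(800,400)))
```

```text
[[528.5 181.6]
 [715.1 177. ]
 [709.1 -72.3]
 [521.5 -65.4]]
[186.7 249.4 187.8 247.1] [618.54353122  55.22138641]
plate (array([ 466.05207569, -298.53156598]), np.float64(29.75130975437554))
[[629.7363453  111.81939622]
 [593.6529203  -17.20416512]]
(594, 1188, 3)
```

View pics/rect1.png

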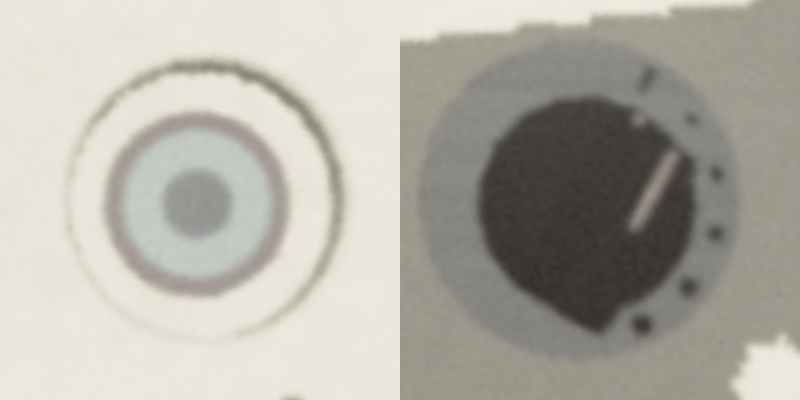

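The base measures 187 by 248 mm against 190 by 250 nominal, with a yaw of about -1.6°. The opening is at about (630.7,111.7) and the dial axis at about (589,-17). They are 135 mm apart, and the pointer stands at about 61°, which is off as expected. Now to the plate.

>>> {"method": "drive_tool", "body": {
  "rows": [-0.17,-0.93,0.4,0,0,0,-0.17,-0.93,0.4,0,0,0,-0.17,-0.93,0.4,0,0,0,-0.17,-0.93,0.4,0,0,0,-0.17,-0.93,0.4,0,0,0]
}}

```text
t: 2.2
position: [504.3, -147.3, 191.7]
tcp_rot: [[-0.911, 0.413, 0.01], [0.413, 0.911, 0.004], [-0.007, 0.007, -1.0]]
force: [0.1, 0.6, -0.5]
finger_gap: 85.7
```

>>> {"method": "drive_tool", "body": {
  "rows": [-0.17,-0.93,0.4,0,0,0,-0.17,-0.93,0.4,0,0,0,-0.17,-0.93,0.4,0,0,0,-0.17,-0.93,0.4,0,0,0,0,0,0,0,0,0]
}}

```text
t: 2.7
position: [465.1, -295.8, 122.8]
tcp_rot: [[-0.912, 0.411, 0.007], [0.411, 0.912, 0.006], [-0.004, 0.009, -1.0]]
force: [0.2, 0.2, -0.8]
finger_gap: 85.5
```

```bash
cat > meas.py <<'E'
from h import *
def white(c,z,roi,thr=(60,150)):
    img=c["img"]; hsv=cv2.cvtColor(img,cv2.COLOR_RGB2HSV)
    m=((hsv[...,1]<thr[0])&(hsv[...,2]>thr[1])).astype(np.uint8); x0,y0,x1,y1=roi
    M=np.zeros_like(m); M[y0:y1,x0:x1]=m[y0:y1,x0:x1]
    k=max(cv2.findContours(M,0,cv2.CHAIN_APPROX_NONE)[0],key=cv2.contourArea)[:,0].astype(float)
    return k,circ(plane(c,k,z))
def totool(s,d): return (s["tcp_rot"].T@np.array(d)).round(2)
E
python3 - <<'E'
from meas import *
c=cam("wrist");s=state();cv2.imwrite("pics/wrist2.png",c["img"][:,:,::-1]);print(s["position"])
k,(p,r)=white(c,6,(150,60,500,300));print(k.mean(0),p,r,totool(s,[*(p-s["position"][:2]),0]))
E
```

```text
[ 465.55513942 -294.35264897  123.47016976]
[310.35964912 234.44736842] [ 466.24954806 -299.51811508] 29.630608849930933 [-2.75 -4.43 -0.03]
```

The plate is directly below, and three measurements agree. I'll narrow the fingers, level the tool and go down.

>>> {"method": "drive_tool", "body": {
  "rows": [-0.07,-0.11,0.7,0.06,0.03,0,0,0,0.7,0,0,0,0,0,0.7,0,0,0,0,0,0,0,0,0],
  "fingers": 0.68,
  "newtons": 20
}}

```text
t: 3.15
position: [470.0, -294.7, 40.2]
tcp_rot: [[-0.913, 0.407, 0.004], [0.407, 0.913, -0.001], [-0.004, 0.001, -1.0]]
force: [-0.4, 0.5, -0.3]
finger_gap: 71.9
```

Run:
```python
from meas import *
c=cam("wrist");s=state();cv2.imwrite("pics/wrist3.png",c["img"][:,:,::-1]);print(s["position"],s["tcp_rot"].round(4),s["finger_gap"],s["force"])
k,(p,r)=white(c,6,(150,120,500,380));print(k.mean(0),p,r,totool(s,[*(p-s["position"][:2]),0]))
```

```text
[ 471.07553183 -295.30780418   41.86550419] [[-9.135e-01  4.068e-01  5.900e-03]
 [ 4.068e-01  9.135e-01 -2.400e-03]
 [-6.400e-03  2.000e-04 -1.000e+00]] 71.62373188554018 [0.43533821 0.3473511  0.61433835]
[303.63043478 267.61490683] [ 466.07451926 -299.57071318] 29.870252119276923 [ 2.83 -5.93 -0.02]
```

View pics/wrist3.png

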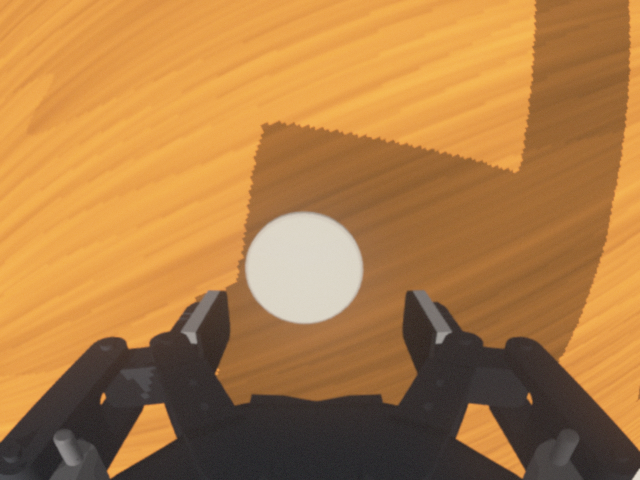

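The plate at (304,268) sits left of centre between the fingers. I'll shift 3 mm in x and -6 mm in y, and go on down.

>>> {"method": "drive_tool", "body": {
  "rows": [0.07,-0.15,0.3,0.0,0.04,0,0,0,0.3,0,0,0,0,0,0,0,0,0]
}}

```text
t: 3.5
position: [468.7, -299.5, 20.1]
tcp_rot: [[-0.915, 0.404, 0.005], [0.404, 0.915, -0.003], [-0.005, -0.001, -1.0]]
force: [0.3, 0.8, 0.2]
finger_gap: 71.7
```

Run:
```python
from meas import *
s=state();print(s["position"],s["tcp_rot"].round(4),s["finger_gap"],s["force"]);p=[466.1,-299.6];print(totool(s,[*(p-s["position"][:2]),0]))
```

```text
[ 468.66615427 -299.4828776    20.06564682] [[-9.146e-01  4.044e-01  4.600e-03]
 [ 4.044e-01  9.146e-01 -2.700e-03]
 [-5.300e-03 -6.000e-04 -1.000e+00]] 71.70163519534346 [0.29422587 0.80364265 0.21178649]
[ 2.3  -1.14 -0.01]
```

>>> {"method": "drive_tool", "body": {
  "rows": [0.06,-0.03,0.2,0.0,0.05,0,0,0,0.2,0,0,0,0,0,0.1,0,0,0,0,0,0,0,0,0]
}}

```text
t: 3.9
position: [466.4, -300.3, -0.5]
tcp_rot: [[-0.914, 0.405, -0.001], [0.405, 0.914, -0.0], [0.001, -0.001, -1.0]]
force: [-0.6, 0.1, 0.2]
finger_gap: 71.6
```

>>> {"method": "drive_tool", "body": {
  "rows": [0,0,0.1,0,0,0,0,0,0,0,0,0]
}}

```text
t: 4.1
position: [466.4, -300.4, -4.9]
tcp_rot: [[-0.914, 0.405, -0.001], [0.405, 0.914, -0.0], [0.001, -0.001, -1.0]]
force: [-0.3, 0.3, 1.2]
finger_gap: 71.6
```

>>> {"method": "drive_tool", "body": {
  "rows": [0,0,0.06,0,0,0,0,0,0,0,0,0]
}}

```text
t: 4.3
position: [466.5, -300.5, -7.4]
tcp_rot: [[-0.914, 0.405, -0.001], [0.405, 0.914, -0.001], [0.001, -0.001, -1.0]]
force: [0.5, 0.3, -0.0]
finger_gap: 72.1
```

>>> {"method": "drive_tool", "body": {
  "rows": [0,0,0.05,0,0,0,0,0,0,0,0,0]
}}

```text
t: 4.5
position: [467.1, -300.8, -7.8]
tcp_rot: [[-0.914, 0.405, 0.0], [0.405, 0.914, -0.001], [-0.001, -0.001, -1.0]]
force: [0.1, 0.1, -0.7]
finger_gap: 71.9
```

>>> {"method": "drive_tool", "body": {
  "rows": [0,0,0.05,0,0,0,0,0,0,0,0,0]
}}

```text
t: 4.7
position: [467.7, -301.2, -7.7]
tcp_rot: [[-0.914, 0.405, 0.001], [0.405, 0.914, -0.002], [-0.002, -0.001, -1.0]]
force: [-0.1, -0.4, 0.3]
finger_gap: 71.7
```

>>> {"method": "drive_tool", "body": {
  "rows": [0,0,0.04,0,0,0,0,0,0,0,0,0]
}}

```text
t: 4.9
position: [468.1, -301.4, -8.0]
tcp_rot: [[-0.914, 0.405, 0.002], [0.405, 0.914, -0.003], [-0.003, -0.001, -1.0]]
force: [-0.2, 0.3, -0.1]
finger_gap: 71.8
```

Run:
```python
from meas import *
s=state();print(s)
c=cam("wrist");cv2.imwrite("pics/wrist4.png",c["img"][150:430,150:490,::-1])
```

```text
{'t': 4.9, 'q': array([-5.93044246e-01,  6.97196417e-01,  1.87954293e+00, -1.61427376e-03,
        5.61566966e-01, -1.74524670e+00]), 'qd': array([ 0.00026966, -0.00854663, -0.00091975,  0.00076713,  0.00232029,
       -0.00066945]), 'effort': array([-4.07407642e-03, -5.73958611e+01, -1.40364879e+01,  1.27364710e-03,
        8.39270186e-02, -6.02015134e-03]), 'position': array([ 468.0967241 , -301.44645384,   -7.96451343]), 'tcp_rot': array([[-0.9142119 ,  0.40523025,  0.00224522],
       [ 0.40522472,  0.91421355, -0.00254985],
       [-0.00308589, -0.00142129, -0.99999423]]), 'force': array([-0.15205773,  0.32383964, -0.13105507]), 'torque': array([-0.0050135 , -0.01503734, -0.01983312]), 'finger_gap': 71.79988216193604}
```

View pics/wrist4.png

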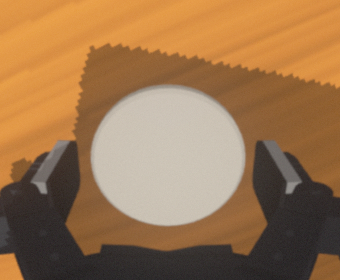

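Force reads about 0 because a zero row re-targets the measured pose. The descent stopped at z of about -7.9, so the open fingertips are on the table, about 8 mm behind the nominal TCP. I'll lift 5.5 mm, recentre and close.

>>> {"method": "drive_tool", "body": {
  "rows": [0.06,0.02,-0.14,0.01,0.02,0,0,0,0,0,0,0]
}}

```text
t: 5.15
position: [466.0, -299.5, -2.7]
tcp_rot: [[-0.914, 0.405, -0.002], [0.405, 0.914, -0.003], [0.001, -0.003, -1.0]]
force: [0.3, -0.5, 0.7]
finger_gap: 72.0
```

>>> {"method": "drive_tool", "body": {
  "rows": [0,0,0,0,0,0,0,0,0,0,0,0,0,0,0,0,0,0,0,0,0,0,0,0],
  "fingers": 0.3,
  "newtons": 25
}}

```text
t: 5.55
position: [465.9, -299.4, -2.3]
tcp_rot: [[-0.914, 0.405, -0.002], [0.405, 0.914, -0.002], [0.001, -0.003, -1.0]]
force: [-0.8, 0.0, 1.6]
finger_gap: 58.0
```

>>> {"method": "drive_tool", "body": {
  "rows": [0,0,-0.4,0,0,0,0,0,-0.4,0,0,0,0,0,0,0,0,0],
  "fingers": 0.2
}}

```text
t: 5.85
position: [465.6, -299.1, 31.3]
tcp_rot: [[-0.914, 0.405, -0.003], [0.405, 0.914, -0.002], [0.002, -0.003, -1.0]]
force: [-0.2, -0.4, -1.0]
finger_gap: 57.9
```

Run:
```python
from meas import *
s=state();print(s["position"],s["tcp_rot"].round(4),s["finger_gap"],s["force"])
c=cam("wrist");a=c["img"][200:400,180:460,::-1]; d=cam("side"); q=proj(d,[466,-299,25])[0].astype(int);b=d["img"][q[1]-50:q[1]+50,q[0]-70:q[0]+70,::-1]
cv2.imwrite("pics/w5.png",np.hstack([cv2.resize(a,(400,286)),cv2.resize(b,(400,286),interpolation=cv2.INTER_CUBIC)]))
```

```text
[ 465.60479216 -299.10092961   31.28676895] [[-0.9142  0.4052 -0.0032]
 [ 0.4052  0.9142 -0.0016]
 [ 0.0023 -0.0027 -1.    ]] 57.94193880083343 [-0.23221295 -0.41254511 -0.95901401]
```

View pics/w5.png

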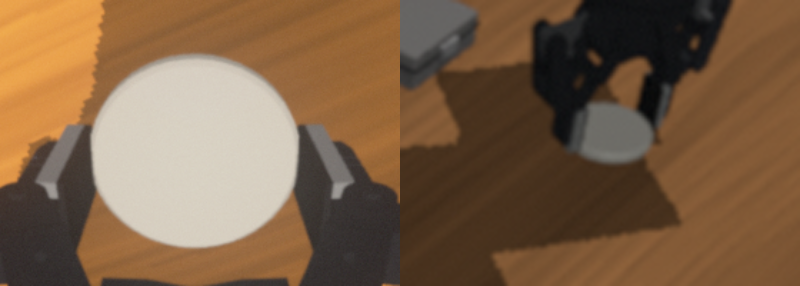

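The plate is held between the pads, with the disc filling the gap on the left and clear of the table on the right. I'll lift it and carry it high past the dial, to a spot where the plate and the mouth show side by side.

>>> {"method": "drive_tool", "body": {
  "rows": [0,0,-1,0,0,0,0,0,-1,0,0,0,-0.1,0.85,-0.1,0,0,0,-0.1,0.85,0,0,0,0,-0.1,0.85,0,0,0,0]
}}

```text
t: 6.45
position: [516.1, -210.2, 113.8]
tcp_rot: [[-0.911, 0.412, -0.009], [0.412, 0.911, 0.002], [0.009, -0.001, -1.0]]
force: [0.3, -1.2, 0.0]
finger_gap: 57.6
```

>>> {"method": "drive_tool", "body": {
  "rows": [-0.1,0.85,0,0,0,0,-0.1,0.85,0,0,0,0,-0.1,0.85,0,0,0,0,-0.1,0.85,0,0,0,0,-0.1,0.85,0,0,0,0]
}}

```text
t: 6.95
position: [605.5, -57.0, 110.7]
tcp_rot: [[-0.911, 0.412, -0.013], [0.412, 0.911, 0.003], [0.013, -0.003, -1.0]]
force: [0.8, -0.4, -0.6]
finger_gap: 57.9
```

>>> {"method": "drive_tool", "body": {
  "rows": [-0.1,0.85,0,0,0,0,-0.1,0.85,0,0,0,0,-0.1,0.85,0,0,0,0,-0.1,0.85,0,0,0,0,0,0,0,0,0,0]
}}

```text
t: 7.45
position: [678.2, 69.5, 105.9]
tcp_rot: [[-0.912, 0.409, -0.017], [0.409, 0.913, 0.004], [0.017, -0.004, -1.0]]
force: [0.2, 0.4, -0.4]
finger_gap: 58.2
```

>>> {"method": "drive_tool", "body": {
  "rows": [-0.3,0.5,0.35,-0.03,-0.11,0,0,0,0.3,0,0,0,0,0,0,0,0,0]
}}

```text
t: 7.75
position: [695.5, 83.2, 76.3]
tcp_rot: [[-0.913, 0.407, -0.003], [0.407, 0.913, -0.0], [0.003, -0.002, -1.0]]
force: [-0.8, -0.7, -1.0]
finger_gap: 58.3
```

Run:
```python
from meas import *
s=state();c=cam("wrist");import pickle;pickle.dump((c,s),open("w6.pkl","wb"))
print(s["position"],s["tcp_rot"].round(4),s["finger_gap"])
cv2.imwrite("pics/w6.png",c["img"][:,:,::-1]);print(proj(c,[[630.7,111.7,42],[*s["position"][:2],s["position"][2]+8]]))
```

```text
[695.47429029  83.22472274  76.31367169] [[-9.134e-01  4.071e-01 -3.400e-03]
 [ 4.071e-01  9.134e-01 -2.000e-04]
 [ 3.000e-03 -1.600e-03 -1.000e+00]] 58.31063169959226
[[314.80143097 131.12642013]
 [315.53918971 310.73637991]]
```

View pics/w6.png

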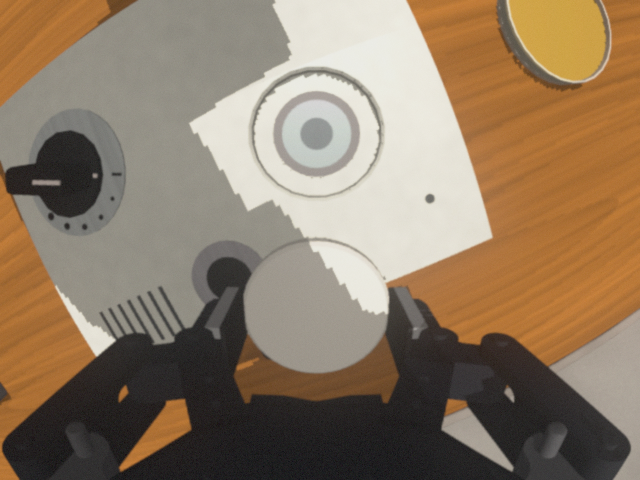

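The wrist view shows the plate in hand at (316,306) and the opening rim centred at (317,132), both clear. I'll fit both with radial edges, so that the camera bias cancels.

```bash
cat > ring.py <<'E'
from meas import *
def ring(c,ctr,z,r0,r1,mode,angs=np.radians(np.arange(0,360,4))):
    g=cv2.GaussianBlur(c["img"],(3,3),0).astype(np.float32); ctr=np.array(ctr,float)
    rs=np.arange(r0,r1,0.15)
    for it in range(4):
        pts=[]
        for a in angs:
            d=np.array([np.cos(a),np.sin(a)]); P=ctr+rs[:,None]*d
            q=proj(c,np.c_[P,np.full(len(P),z)]).astype(np.float32)
            v=cv2.remap(g,q[:,None,0],q[:,None,1],cv2.INTER_LINEAR)[:,0]
            gr=v.mean(1)
            if mode=="dark": # light(outside)->dark going inward: max positive slope in r
                e=gr[4:]-gr[:-4]; i=e.argmax()+2
                if e.max()<15: continue
            else:
                e=np.linalg.norm(v[4:]-v[:-4],axis=1); i=e.argmax()+2
                if e.max()<15: continue
            pts.append(P[i])
        pts=np.array(pts)
        for _ in range(5):
            p,r=circ(pts); res=np.linalg.norm(pts-p,axis=1)-r; k=abs(res)<max(0.5,1.5*np.median(abs(res)))
            if k.all(): break
            pts=pts[k]
        ctr=p
    return p,r,len(pts),res.std()
E
python3 - <<'E'
from ring import *
import pickle
c,s=pickle.load(open("w6.pkl","rb"))
R=s["tcp_rot"];t=s["position"]
m=ring(c,plane(c,(316.5,132),42)[0],42,28,34,"dark");print("mouth",m)
zt=t[2]+2.3+6.5
for z in(zt-2,zt,zt+2):
    p=ring(c,plane(c,(316,306),z)[0],z,26,34,"any");print("plate",z,p, "rel tcp",totool(s,[*(p[0]-t[:2]),0]),"to mouth",totool(s,[*(m[0]-p[0]),0]))
c,s=pickle.load(open("w1.pkl","rb"));print(ring(c,[630.7,111.7],42,28,34,"dark"))
E
```

```text
mouth (array([631.07075182, 112.20422481]), np.float64(31.539588936732454), 72, np.float64(0.22574482475440258))
plate 83.11367169470692 (array([696.78434972,  82.76629318]), np.float64(30.245345487122606), 70, np.float64(0.14421495549708183)) rel tcp [-1.38  0.11 -0.  ] to mouth [72.01  0.13  0.22]
plate 85.11367169470692 (array([695.86765422,  83.15540804]), np.float64(29.7961328661193), 70, np.float64(0.13623859980395142)) rel tcp [-0.39  0.1  -0.  ] to mouth [71.01  0.15  0.21]
plate 87.11367169470692 (array([694.91646374,  83.6570539 ]), np.float64(29.384561140143106), 72, np.float64(0.16606216273103028)) rel tcp [0.69 0.17 0.  ] to mouth [69.94  0.08  0.21]
(array([629.40393687, 108.48328322]), np.float64(35.06827429336782), 12, np.float64(0.16024710420192476))
```

The rims fit with radii of 31.5 and 30 mm, and the plate is within 0.5 mm of the TCP. The TCP target is about (630.6,112.3).

>>> {"method": "drive_tool", "body": {
  "rows": [0.85,0,0,-0.01,-0.02,0,0.9,0,0.1,0,0,0,0,0,0,0,0,0]
}}

```text
t: 8.1
position: [629.3, 109.0, 73.2]
tcp_rot: [[-0.912, 0.411, 0.0], [0.411, 0.912, -0.0], [-0.0, -0.0, -1.0]]
force: [-0.5, -0.9, -0.9]
finger_gap: 58.0
```

Run:
```python
from ring import *
s=state();print(s["position"],s["tcp_rot"][2].round(4),totool(s,[*(np.array([630.6,112.3])-s["position"][:2]),0]))
```

```text
[629.33471361 109.03740488  73.22135953] [-3.e-04 -2.e-04 -1.e+00] [ 0.19  3.49 -0.  ]
```

>>> {"method": "drive_tool", "body": {
  "rows": [0,0.09,0.35,0,0,0,0,0,0.25,0,0,0,0,0,0,0,0,0]
}}

```text
t: 8.4
position: [632.6, 110.9, 49.0]
tcp_rot: [[-0.911, 0.412, 0.003], [0.412, 0.911, -0.0], [-0.003, 0.001, -1.0]]
force: [-0.4, 0.2, -0.5]
finger_gap: 57.9
```

Run:
```python
from ring import *
s=state();c=cam("wrist");import pickle;pickle.dump((c,s),open("w7.pkl","wb"));t=s["position"]
print(t,s["tcp_rot"][2].round(4),totool(s,[*(np.array([630.6,112.3])-s["position"][:2]),0]))
z=t[2]+2.3+6;p=ring(c,t[:2],z,27,33,"any");print(p,totool(s,[*(p[0]-t[:2]),0]))
cv2.imwrite("pics/w7.png",c["img"][:,:,::-1])
```

```text
[632.55318553 110.87001634  49.03661468] [-0.003   0.0012 -1.    ] [ 2.37  0.5  -0.01]
(array([633.10566009, 110.73915215]), np.float64(29.894512221201364), 39, np.float64(0.17496223388056298)) [-0.56  0.11  0.  ]
```

>>> {"method": "drive_tool", "body": {
  "rows": [0.06,0.01,0.1,0.01,0.02,0,0,0,0,0,0,0]
}}

```text
t: 8.65
position: [631.7, 111.7, 44.9]
tcp_rot: [[-0.911, 0.413, 0.0], [0.413, 0.911, -0.0], [-0.001, 0.0, -1.0]]
force: [-1.1, 0.5, -1.1]
finger_gap: 58.0
```

Run:
```python
from ring import *
s=state();c=cam("wrist");t=s["position"]
print(t,s["tcp_rot"][2].round(4),totool(s,[*(np.array([630.6,112.3])-s["position"][:2]),0]))
z=t[2]+2.3+6;p=ring(c,t[:2],z,27,33,"any");print(p,totool(s,[*(p[0]-t[:2]),0]))
```

```text
[631.73776887 111.69774994  44.89619598] [-5.e-04  0.e+00 -1.e+00] [ 1.28  0.08 -0.  ]
(array([632.21633748, 111.63214837]), np.float64(29.798125423948353), 40, np.float64(0.17611510524569293)) [-0.46  0.14  0.  ]
```

>>> {"method": "drive_tool", "body": {
  "rows": [0.05,0.0,0.06,0,0,0]
}}

```text
t: 8.8
position: [631.1, 112.5, 43.3]
tcp_rot: [[-0.91, 0.414, 0.003], [0.414, 0.91, 0.0], [-0.002, 0.001, -1.0]]
force: [0.6, 0.6, 0.9]
finger_gap: 57.9
```

>>> {"method": "drive_tool", "body": {
  "rows": [0.0,0.0,0.06,0,0,0]
}}

```text
t: 8.9
position: [631.0, 112.6, 40.8]
tcp_rot: [[-0.91, 0.414, 0.003], [0.414, 0.91, 0.0], [-0.002, 0.001, -1.0]]
force: [-0.0, 0.1, 0.4]
finger_gap: 58.1
```

>>> {"method": "drive_tool", "body": {
  "rows": [0.0,0.0,0.06,0,0,0]
}}

```text
t: 9.0
position: [631.1, 112.6, 38.4]
tcp_rot: [[-0.911, 0.413, 0.003], [0.413, 0.911, 0.0], [-0.003, 0.001, -1.0]]
force: [-0.5, -0.4, -0.1]
finger_gap: 58.2
```

>>> {"method": "drive_tool", "body": {
  "rows": [0.01,0.0,0.05,0,0.01,0]
}}

```text
t: 9.1
position: [631.0, 112.7, 37.4]
tcp_rot: [[-0.911, 0.413, 0.002], [0.413, 0.911, 0.0], [-0.002, 0.001, -1.0]]
force: [-5.9, -1.3, 25.0]
finger_gap: 57.8
```

>>> {"method": "drive_tool", "body": {
  "rows": [0.0,0.0,0.04,0,0,0]
}}

```text
t: 9.2
position: [631.0, 112.7, 37.4]
tcp_rot: [[-0.911, 0.413, 0.002], [0.413, 0.911, 0.0], [-0.001, 0.001, -1.0]]
force: [-7.5, -0.3, 20.4]
finger_gap: 58.2
```

Contact at z=37.4: the fingertips are at about 42, on the base top, and the underside is at about 39.7, inside the mouth. I'll back off slightly and open.

>>> {"method": "drive_tool", "body": {
  "rows": [0,0,-0.03,0,0,0]
}}

```text
t: 9.3
position: [631.1, 112.7, 39.2]
tcp_rot: [[-0.911, 0.413, 0.002], [0.413, 0.911, 0.0], [-0.002, 0.001, -1.0]]
force: [-0.3, 0.0, -0.5]
finger_gap: 58.1
```

>>> {"method": "drive_tool", "body": {
  "rows": [0,0,0,0,0,0,0,0,0,0,0,0,0,0,0,0,0,0],
  "fingers": 0.75
}}

```text
t: 9.6
position: [631.4, 112.8, 39.3]
tcp_rot: [[-0.911, 0.413, 0.003], [0.413, 0.911, 0.001], [-0.002, 0.002, -1.0]]
force: [-0.5, 0.9, 1.7]
finger_gap: 74.8
```

>>> {"method": "drive_tool", "body": {
  "rows": [0,0,-0.8,0,0,0,0,0,-0.7,0,0,0,0,0,0,0,0,0]
}}

```text
t: 9.9
position: [630.1, 112.7, 98.7]
tcp_rot: [[-0.911, 0.413, -0.001], [0.413, 0.911, -0.0], [0.001, -0.001, -1.0]]
force: [-0.3, 0.2, 0.0]
finger_gap: 74.9
```

Run:
```python
from ring import *
s=state();c=cam("wrist");t=s["position"];print(t,s["finger_gap"],s["tcp_rot"][2].round(4))
cv2.imwrite("pics/w8.png",c["img"][100:400,140:500,::-1])
```

```text
[630.09827847 112.67055652  98.71583763] 74.91963524976867 [ 1.1e-03 -5.0e-04 -1.0e+00]
```

View pics/w8.png

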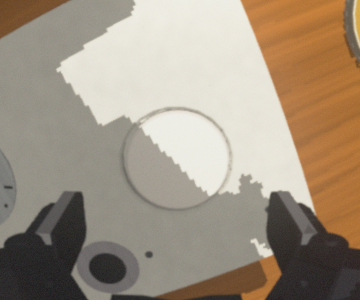

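The plate lies in the opening with an even gap ring round it (centre about (318,258) in the full frame), and the shadow edge runs straight across it. Now I'll press with shut fingers.

>>> {"method": "drive_tool", "body": {
  "rows": [0,0,0.6,0,0,0,0,0,0.3,0,0,0,0,0,0,0,0,0,0,0,0,0,0,0],
  "fingers": -1
}}

```text
t: 10.35
position: [627.2, 112.2, 57.0]
tcp_rot: [[-0.911, 0.413, -0.007], [0.413, 0.911, -0.001], [0.006, -0.004, -1.0]]
force: [0.5, -0.3, 0.5]
finger_gap: 16.2
```

>>> {"method": "drive_tool", "body": {
  "rows": [0,0,0.3,0,0,0]
}}

```text
t: 10.45
position: [628.2, 112.4, 45.8]
tcp_rot: [[-0.911, 0.413, -0.005], [0.413, 0.911, -0.001], [0.004, -0.003, -1.0]]
force: [0.0, 0.2, -0.2]
finger_gap: 1.8
```

>>> {"method": "drive_tool", "body": {
  "rows": [-0.04,0,0.07,0,0,0]
}}

```text
t: 10.55
position: [627.9, 111.9, 42.0]
tcp_rot: [[-0.911, 0.413, -0.009], [0.413, 0.911, -0.001], [0.008, -0.004, -1.0]]
force: [-10.6, 1.3, 19.0]
finger_gap: 0.2
```

>>> {"method": "drive_tool", "body": {
  "rows": [0,0,0.05,0,0,0,0,0,0.03,0,0,0]
}}

```text
t: 10.75
position: [628.1, 111.9, 42.1]
tcp_rot: [[-0.911, 0.413, -0.01], [0.413, 0.911, -0.001], [0.008, -0.005, -1.0]]
force: [-3.7, -0.5, 7.3]
finger_gap: 0.2
```

The plate's top is at 42.0 mm, flush. I'll hold one firmer press, then check.

>>> {"method": "drive_tool", "body": {
  "rows": [0,0,0.07,0,0,0,0,0,0.07,0,0,0,0,0,0.07,0,0,0]
}}

```text
t: 11.05
position: [628.2, 111.9, 42.0]
tcp_rot: [[-0.911, 0.413, -0.01], [0.413, 0.911, -0.001], [0.009, -0.005, -1.0]]
force: [-9.1, -1.6, 25.7]
finger_gap: 0.2
```

>>> {"method": "drive_tool", "body": {
  "rows": [0,0,-0.8,-0.03,-0.06,0,0,0,-0.9,0,0,0,0,0,0,0,0,0]
}}

```text
t: 11.35
position: [628.6, 111.8, 112.3]
tcp_rot: [[-0.911, 0.413, -0.0], [0.413, 0.911, -0.001], [0.0, -0.001, -1.0]]
force: [-0.3, 0.2, 0.1]
finger_gap: 0.1
```

Run:
```python
from ring import *
s=state();c=cam("wrist");t=s["position"];print(t,s["finger_gap"],s["tcp_rot"].round(4))
for r0,r1 in((27.5,30.7),(30.3,34)):print(ring(c,[631,112.2],42,r0,r1,"dark"))
cv2.imwrite("pics/w9.png",c["img"][:,:,::-1])
```

```text
[628.6137244  111.81293521 112.25487251] 0.07331711594392257 [[-9.109e-01  4.127e-01 -4.000e-04]
 [ 4.127e-01  9.109e-01 -6.000e-04]
 [ 1.000e-04 -7.000e-04 -1.000e+00]]Traceback (most recent call last):
  File "<stdin>", line 3, in <module>
  File "ring.py", line 21, in ring
    p,r=circ(pts); res=np.linalg.norm(pts-p,axis=1)-r; k=abs(res)<max(0.5,1.5*np.median(abs(res)))
        ~~~~^^^^^
  File "h.py", line 20, in circ
    A=np.c_[2*p,np.ones(len(p))]; s=np.linalg.lstsq(A,(p**2).sum(1),rcond=None)[0]
                                                      ~~~~~~~~~~^^^
    return umr_sum(a, axis, dtype, out, keepdims, initial, where)
numpy.exceptions.AxisError: axis 1 is out of bounds for array of dimension 1
```

Pressed at 25 N with the top at 42.0 mm. Now I'll go above the dial, half open and turned to the bar, with jaw y at about -29°.

>>> {"method": "drive_tool", "body": {
  "rows": [-0.11,-0.84,-0.1,0,0,0,-0.11,-0.84,0,0,0,0,-0.11,-0.84,0,0,0,0,-0.11,-0.84,0,0,0,0,0,0,0,0,0,1],
  "fingers": 0.0
}}

```text
t: 11.9
position: [584.8, -21.0, 109.9]
tcp_rot: [[-0.841, 0.542, -0.008], [0.542, 0.841, -0.001], [0.006, -0.005, -1.0]]
force: [-0.9, 0.2, -1.0]
finger_gap: 42.7
```

>>> {"method": "drive_tool", "body": {
  "rows": [0,0,0,0,0,1,0,0,0,0,0,1,0,0,0,0,0,1,0,0,0,0,0,1,0,0,0,0,0,1]
}}

```text
t: 12.4
position: [580.6, -23.4, 103.3]
tcp_rot: [[-0.243, 0.97, -0.017], [0.97, 0.244, -0.0], [0.004, -0.016, -1.0]]
force: [-0.3, -0.1, -0.2]
finger_gap: 42.2
```

>>> {"method": "drive_tool", "body": {
  "rows": [0,0,0,0,0,1,0,0,0,0,0,1,0,0,0,0,0,1,0,0,0,0,0,1,0,0,0,0,0,0]
}}

```text
t: 12.9
position: [577.0, -23.4, 96.6]
tcp_rot: [[0.348, 0.937, -0.026], [0.937, -0.348, 0.0], [-0.009, -0.025, -1.0]]
force: [-0.6, -0.2, 0.1]
finger_gap: 42.4
```

Run:
```python
from ring import *
s=state();R=s["tcp_rot"];print(s["position"],s["finger_gap"],R.round(4),np.degrees(np.arctan2(R[1,1],R[0,1])),totool(s,[*(np.array([589,-17])-s["position"][:2]),0]))
c=cam("wrist");cv2.imwrite("pics/w9.png",c["img"][:,:,::-1])
```

```text
[576.95881594 -23.42443936  96.61362715] 42.3714940359638 [[ 3.479e-01  9.372e-01 -2.610e-02]
 [ 9.375e-01 -3.480e-01  2.000e-04]
 [-8.900e-03 -2.460e-02 -9.997e-01]] -20.371736829863625 [10.21  9.05 -0.31]
```

View pics/w9.png

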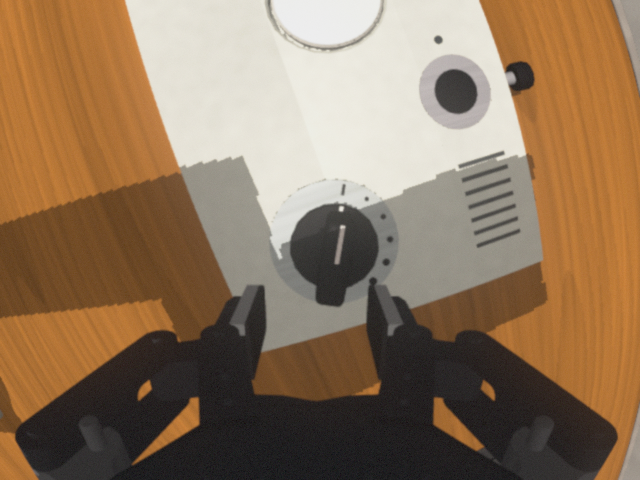

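The wrist view shows the plate seated at the top (327,10) and the dial ring centred at about (334,241). The pointer line runs from (337,265) to (343,226), still at off.

Run:
```python
from ring import *
s=state();c=cam("wrist");R=s["tcp_rot"];t=s["position"]
a=plane(c,(334.5,241),42)[0];p=plane(c,[(337,265),(343,226)],79);d=p[1]-p[0];yaw=np.degrees(np.arctan2(d[1],d[0]))
ske=plane(c,[(290,245),(379,245),(334,205)],51);print("skirt circ",circ(ske))
print("axis",a,"pointer",p,yaw,"len",np.linalg.norm(d))
u=d/np.linalg.norm(d);n=np.array([-u[1],u[0]]);print("line offset from axis",(p.mean(0)-a)@n)
print(totool(s,[*(a-t[:2]),0]),"yaw err deg",np.degrees(np.arctan2(R[1,1],R[0,1]))-(yaw-90))
```

```text
skirt circ (array([589.05325771, -17.24526738]), np.float64(23.65441939992906))
axis [589.80768874 -15.56519472] pointer [[ 5.89891107e+02 -1.62229180e+01]
 [ 5.98407270e+02  1.39979535e-01]] 62.50502078828115 len 18.446393874362965
line offset from axis -0.3776483225719441
[11.87  9.48 -0.34] yaw err deg 7.350854478161775
```

>>> {"method": "drive_tool", "body": {
  "rows": [0.28,0.24,0,-0.16,0.06,0,0,0,0,0,0,0.92,0,0,0,0,0,0]
}}

```text
t: 13.3
position: [591.7, -15.2, 95.7]
tcp_rot: [[0.465, 0.885, 0.003], [0.885, -0.465, 0.001], [0.002, 0.002, -1.0]]
force: [0.4, -0.3, 0.2]
finger_gap: 42.8
```

```bash
cat > d.py <<'E'
from ring import *
s=state();R=s["tcp_rot"];t=s["position"]
print(t,R[2].round(4),"yaw",np.degrees(np.arctan2(R[1,1],R[0,1])).round(2),totool(s,[*(np.array([589.3,-16.6])-t[:2]),0]),"gap",s["finger_gap"],s["force"].round(1),s["torque"].round(2),s["q"][5])
E
python3 d.py
```

```text
[591.71279235 -15.19749699  95.68974995] [ 0.0021  0.0024 -1.    ] yaw -27.73 [-2.36 -1.48 -0.01] gap 42.81054855083419 [ 0.4 -0.3  0.2] [-0.01  0.02  0.05] 0.43694806448589363
```

>>> {"method": "drive_tool", "body": {
  "rows": [-0.06,-0.04,0.3,0.01,0,0.14,0,0,0.4,0,0,0,0,0,0.2,0,0,0,0,0,0,0,0,0]
}}

```text
t: 13.7
position: [589.9, -15.9, 57.0]
tcp_rot: [[0.474, 0.88, 0.004], [0.88, -0.474, 0.002], [0.003, 0.003, -1.0]]
force: [-0.2, -0.3, 0.1]
finger_gap: 42.7
```

```bash
python3 d.py
```

```text
[589.94290804 -15.90180916  56.97149646] [ 0.0033  0.0027 -1.    ] yaw -28.32 [-0.92 -0.23 -0.  ] gap 42.66030416988861 [-0.2 -0.3  0.1] [0.   0.05 0.02] 0.4441046149058902
```

>>> {"method": "drive_tool", "body": {
  "rows": [-0.02,0,0.03,0.01,0.02,0,0,0,0,0,0,0,0,0,0,0,0,0,0,0,0,0,0,0],
  "fingers": -1,
  "newtons": 40
}}

```text
t: 14.1
position: [588.9, -16.4, 55.6]
tcp_rot: [[0.474, 0.881, 0.003], [0.881, -0.474, 0.006], [0.007, -0.001, -1.0]]
force: [-0.0, 0.6, -6.4]
finger_gap: 13.2
```

```bash
python3 d.py
```

```text
[588.89660384 -16.370438    55.58315849] [ 6.7e-03 -5.0e-04 -1.0e+00] yaw -28.27 [-0.01  0.46 -0.  ] gap 13.228060974414346 [-0.   0.6 -6.4] [ 0.03 -0.2  -0.22] 0.43505011208743377
```

Gripped at a gap of 13 mm and yaw -28.3°, which is off. The third click is at a yaw of about -104°. I'll turn clockwise one click at a time, checking each.

>>> {"method": "drive_tool", "body": {
  "rows": [0,0,0,0,-0.04,0.8,0,0,0,0,0,0.8,0,0,0,0,0,0.8,0,0,0,0,0,0]
}}

```text
t: 14.5
position: [589.1, -16.6, 55.6]
tcp_rot: [[0.761, 0.649, 0.001], [0.649, -0.761, 0.0], [0.001, 0.0, -1.0]]
force: [-1.2, 0.9, -4.9]
finger_gap: 13.2
```

```bash
python3 d.py
```

```text
[589.09777102 -16.59942851  55.57642052] [ 8.e-04  2.e-04 -1.e+00] yaw -49.54 [0.15 0.13 0.  ] gap 13.22274537646679 [-1.2  0.9 -4.9] [ 0.06  0.08 -0.28] 0.8157025942281854
```

>>> {"method": "drive_tool", "body": {
  "rows": [0,0,0,0,0,0.8,0,0,0,0,0,0.8,0,0,0,0,0,0.8,0,0,0,0,0,0.8,0,0,0,0,0,0]
}}

```text
t: 15.0
position: [589.2, -17.0, 55.6]
tcp_rot: [[0.974, 0.226, 0.002], [0.226, -0.974, -0.001], [0.001, 0.001, -1.0]]
force: [0.3, 1.5, -4.3]
finger_gap: 13.0
```

```bash
python3 d.py
```

```text
[589.20989227 -17.03804739  55.56491321] [ 1.5e-03  9.0e-04 -1.0e+00] yaw -76.94 [ 0.19 -0.41 -0.  ] gap 13.025222434717483 [ 0.3  1.5 -4.3] [ 0.15  0.01 -0.08] 1.294653885193611
```

>>> {"method": "drive_tool", "body": {
  "rows": [0,0,0,0,0,0.8,0,0,0,0,0,0.8,0,0,0,0,0,0.7,0,0,0,0,0,0]
}}

```text
t: 15.4
position: [589.2, -17.3, 55.6]
tcp_rot: [[0.995, -0.105, 0.002], [-0.105, -0.995, -0.001], [0.002, 0.001, -1.0]]
force: [-0.7, 1.2, -2.9]
finger_gap: 13.3
```

```bash
python3 d.py
```

```text
[589.20798514 -17.30050045  55.56949117] [ 0.0021  0.001  -1.    ] yaw -96.0 [ 0.02 -0.71 -0.  ] gap 13.252263903645728 [-0.7  1.2 -2.9] [ 0.19  0.06 -0.01] 1.6279336339993178
```

>>> {"method": "drive_tool", "body": {
  "rows": [0,0,0,0,0,0.5,0,0,0,0,0,0.4,0,0,0,0,0,0,0,0,0,0,0,0]
}}

```text
t: 15.8
position: [589.2, -17.4, 55.5]
tcp_rot: [[0.976, -0.216, 0.002], [-0.216, -0.976, -0.001], [0.002, 0.001, -1.0]]
force: [-0.6, 0.6, -2.1]
finger_gap: 13.2
```

```bash
python3 d.py
python3 - <<'E'
from ring import *
c=cam("wrist");a=c["img"][40:440,100:540,::-1]
d=cam("scene");q=proj(d,[600,40,50])[0].astype(int);b=d["img"][q[1]-75:q[1]+75,q[0]-100:q[0]+65,::-1]
cv2.imwrite("pics/w10.png",np.hstack([cv2.resize(a,(400,364)),cv2.resize(b,(400,364),interpolation=cv2.INTER_CUBIC)]))
E
```

```text
[589.18504547 -17.38386653  55.53630965] [ 0.0023  0.001  -1.    ] yaw -102.5 [-0.06 -0.79 -0.  ] gap 13.186393509220748 [-0.6  0.6 -2.1] [ 0.05  0.02 -0.01] 1.7415711124826803
```

View pics/w10.png

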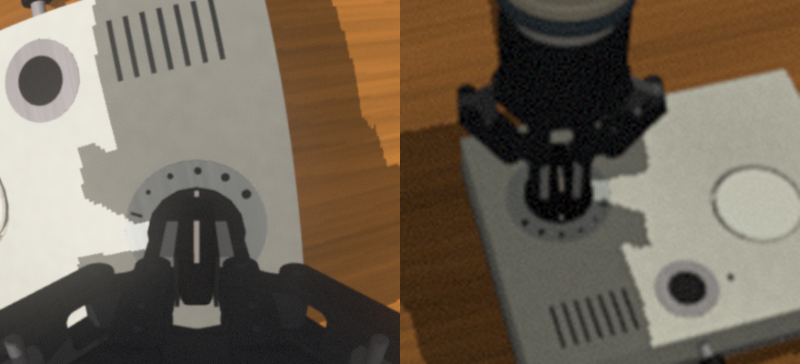

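The left view shows the pointer line (197,190 to 262) aimed at the third dot (197,170). Off is the dash at (136,214), and the earlier dots are at (148,192) and (170,177). The right view shows the plate flush in the opening. I'll hold briefly and hand in if it's steady.

>>> {"method": "drive_tool", "body": {
  "rows": [0,0,0,0,0,0.06,0,0,0,0,0,0,0,0,0,0,0,0,0,0,0,0,0,0,0,0,0,0,0,0]
}}

```text
t: 16.4
position: [589.2, -17.4, 55.6]
tcp_rot: [[0.975, -0.224, 0.002], [-0.224, -0.975, -0.001], [0.002, 0.001, -1.0]]
force: [-0.4, -0.6, -3.0]
finger_gap: 13.3
```

```bash
python3 d.py; python3 -c "
from plant import job_done,state
print(state()['qd'].round(4));print(job_done())"
```

```text
[589.20558907 -17.37519449  55.5918887 ] [ 0.0023  0.001  -1.    ] yaw -102.92 [-0.08 -0.78 -0.  ] gap 13.258979718618564 [-0.4 -0.6 -3. ] [ 0.05 -0.05 -0.08] 1.7488919740505513
[ 0.0011 -0.0006  0.0002 -0.0003  0.     -0.0027]
the job is handed in; nothing more can be done
None
```

The stage plate is seated flush in the light base and the dial is held at the third click. I handed the job in at about 16.4 s of the 66 s allowed; it reports no verdict.

- **Plate:** I lowered it into the opening, let go once its lower rim had entered, and pressed it with shut fingers at about 25 N. The fingertips stopped at 42.0 mm, level with the base top. The later pictures show an even gap all round it.
- **Dial:** I gripped the bar with 40 N set (about 13 mm gap) and turned it clockwise through about 74.6° of the nominal 75°. The last picture shows the pointer on the third dot. The twisting moment was then close to zero, as expected in a click stop, and the arm was still with the grip holding.
- **Bystanders:** I kept clear of the jar, the dish and the slide box, but did not measure them again at the end.

**Checks that failed or disagreed:**
- A numeric check of the plate's centring after pressing failed in my script and was not repeated, so centring rests on the pictures.
- The final wrist angle was about 1.2° short of the third-click angle worked out from the base, well inside the ±7.4° allowed.
- The finger gap read 1 to 2 mm below the true widths of the plate and the bar.

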